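# Make room in the card-file rack and file the spare box

### The job

Make room in the card-file rack: squeeze the red release lever, slide the follower out to the notch marked by the yellow clip and let go so that it locks there. Then take the orange card box out of the black desk caddy and file it in the rack, upright and all the way down, between the blue and the green box, with those two left standing in the row and the mug, stapler and tape roll left alone.

Things in the scene. Friction and masses are not known exactly. Their poses are not given: they have to be found in the camera images.
- rack: White steel card-file rack, fixed to the desk: a tray 82 (x) by 300 (y) by 6 mm thick, with 12 mm high side lips above its floor (66 mm apart inside). Origin: centre of the underside. The row runs along the rack's y axis: an end wall (8 mm thick, top 101 mm above the desk) has its inner face at y = -142 mm; then stand the blue box, the green box and the follower. The toothed strip with the notches (pitch 12 mm, along the tray's middle) lies at y = +50 to +142 mm.
- follower_face (a point): Centre of the follower's face that looks at the boxes, 50 mm above the desk. The follower is a grey upright plate 66 mm wide, 6 mm thick, top 96 mm above the desk, that slides along the rack's y axis (away from the boxes is +y; about 2 N) on runners behind it (to 100 mm behind the face). Locked by a pawl unless the red lever is squeezed. Axes as the rack's. At the start it leaves 76 mm to the end wall.
- fixed_grip (a point): Centre of the gripping part of the black fixed grip, 98 mm above the desk and 60 mm behind (+y) the follower's face: an upright bar 24 mm wide (x), 8 mm thick (y), top 118 mm above the desk. Axes as the rack's. Pinch it together with the red lever along the rack's y axis, one finger on the bar's -y face (50 mm free to the plate), the other on the lever's +y face.
- red_lever (a point): Centre of the gripping part of the red release lever, about 98 mm above the desk: a bar 22 mm wide, 8 mm thick, top about 118 mm above the desk, hinged low down 28 mm behind (+y of) the fixed grip and leaning away from it. At rest this point lies 38 mm in +y from fixed_grip (45 mm over both bars); squeezed fully it comes 19 mm nearer (27 mm over both bars). It is sprung: 3 N at rest to 7 N squeezed. The frame is self-centring in the pinch once it is free.
- release (a joint): Angle of the red lever: 0 at rest (pawl down in a notch), 0.24 squeezed fully. The pawl clears the teeth only above about 0.20. Standing near 0.1 to 0.19 with nothing touching it means that the pawl rests on a tooth, between notches; let go within about 4 mm of a notch, it drops in by itself.
- pointer (a point): The pawl (with a red pointer towards the clips), 40 mm behind the lever's hinge, 20 mm above the desk. It moves with the follower; in a notch it has about 1 mm of play.
- mark_yellow: Yellow clip, 26 (x) by 8 (y) by 12 mm, on the tray's -x side lip and standing out from it, beside the notch where the follower must go. Two grey clips stand beside other notches. Origin under its centre, axes as the rack's: the pawl is in the right notch when it has the clip's rack-y. That is 24, 36 or 48 mm in +y from the start.
- card_box_center (a point): Orange card box to be filed, loose, about 0.15 kg: 60 (x) by 30 (y) by 100 mm (z) upright, centre point half-way up. Its lowest 20 mm taper on both broad faces, to a flat foot 14 mm thick (y); it stands by itself on the desk. At the start it stands in the caddy, foot 8 mm above the desk, axes as the caddy's. Filed, its x axis lies along the rack's x axis (either way round) and its foot is on the tray floor, 6 mm above the desk.
- card_box: The same orange card box, origin at the centre of its underside.
- file_a_center (a point): Blue file box in the rack nearest to the end wall, loose, about 0.2 kg: 60 (x) by 30 (y) by 112 mm, centre point half-way up, axes as the rack's; the top 8 mm of its broad faces is bevelled 5 mm. Smooth plastic, slides easily (friction about 0.25) along the row.
- file_a: The same blue box, origin at the centre of its underside.
- file_b_center (a point): Green file box in the rack, next to the follower, of the blue one's shape and size, centre point half-way up. The gap between the blue and the green box is only 11 to 15 mm at the start (21 to 25 mm between the bevelled top edges); the 30 mm thick orange box must push them apart as it goes down.
- file_b: The same green box, origin at the centre of its underside.
- caddy: Black desk caddy, fixed. Origin on the desk under the middle of its tall pocket. The pocket has two walls 60 mm wide (y) across the box's narrow ends (at x = +/-34 mm, 5 mm thick, top 106 mm above the desk), so the box can be gripped there only over its 30 mm thickness (y); the y sides are open above lips 18 mm high (lips at y = +/-20 mm). A low compartment with notepads (38 mm high) reaches from x = 37 to 110 mm. The box must come up out of it.
- mug: White mug, 80 mm across, 90 mm tall, bystander. Origin under its centre.
- stapler: Blue and black stapler, 36 by 140 by 52 mm, lying, bystander. Origin under its centre, long axis y.
- tape_roll: Roll of clear tape lying flat, 96 mm across, 24 mm high, bystander. Origin under its centre.
Mind the look-alikes: they are no part of the job. Of the things like the card_box, leave any that is pink; of the rest the larger one is meant.

How it is judged:
By the outcome, as a careful person would: the job done as asked, in the order asked, and still so for the second after the job is handed in, with the robot touching nothing.
It also fails if it takes over 72 s, if anything falls off the work surface, if the arm or the gripper's body presses on something with over 40 N, if the wrist force passes 120 N, or if a joint passes its speed limit or range.

### The arm

A 7-joint arm with a two-finger parallel gripper is mounted at the origin on the work surface. World frame = base frame: x ahead of the robot, y to its left, z up, the work surface at z = 0. Lengths are in m, angles in rad, forces in N, time in s.
With the tool pointing down it reaches from about 0.4 to 0.85 m from the base axis. Payload 10.4 kg.
Tool frame: the origin (TCP) lies on the mounting face of the last link; the fingertips stand 173 mm ahead of it and the grasp point (between the pads) lies 155 mm ahead of it (manip.tip_extent is the distance from the TCP to the fingertips, in m); z points along the fingers, y is the line along which they close (so a half turn about z gives the same grasp; the last joint's range is limited). The gripper opens to 85 mm and grips with 20 to 120 N. Pads are 22 mm wide; open, the fingers measure 114 mm over their backs; the gripper's body (76 mm by 85 mm) begins 54 mm behind the grasp point. The pads swing forward as they close: fully open they stand 13 mm farther back than shut.
Start: joints at [-1.127, 0.332, -0.065, 1.46, 0.022, 1.35, -0.088], TCP at [0.281, 0.558, 0.405] pointing down, gripper open.
Joint ranges: [-2.6, 2.6], [-0.5, 2.12], [-1.47, 1.34], [0.16, 2.42], [-1.27, 4.41], [0.06, 2.06], [-2.6, 2.6]. Speed limits (rad/s): [2.22, 2.22, 2.79, 2.79, 3.14, 3.14, 3.14].

### API

Orientations are given as a unit quaternion [x, y, z, w].
In Python, from workcell import manip gives the robot as it stands.
- The arm moves only by the tool move_arm, never from a script. Its argument "plan" is one flat list of numbers, 7 for each row, row after row: the turn, a rotation vector about the tool's x, y, z in rad, then the shift along the tool's x, y, z in m, then the finger opening in m, from 0 to 0.0854. In form: [ax, ay, az, dx, dy, dz, gripper, ax, ay, az, dx, dy, dz, gripper, ...]. A call has 1 to 12 rows; each row is the pose to reach, as a shift and turn from the pose commanded when the call began, along the tool's axes at that moment; what a row does not reach only later rows make up. A row lasts 1/8 s, in which the tool goes at most 62.5 mm and 10.7 degrees, less where a joint would pass 70% of its speed; a pose out of reach is approached as far as the arm can. A call with a gripper value outside its range is refused whole. The fingers move at their own pace and stop on an object; "squeeze" is the grip in N (left out, the last holds). Time passes only in rows, so rows that repeat a pose let the fingers close. It gives the time, the measured TCP pose, the force, the opening and the grip force at its end, in the units of the state.
- manip.get_obs(): the state, without advancing time (a new reading comes with each control period).
- manip.camera(name): name is "scene" or "top" or "wrist"; returns a dict with "color" (420x560x3 uint8, red, green, blue), "fx", "fy", "cx", "cy" (pixels), "cam_to_world" (4x4, takes a point from camera to world coordinates); the wrist camera has in their place "mount" (4x4, takes a point from camera to tool coordinates, whose origin is the TCP and whose axes are the flange's). Camera axes: x right, y down, z forward; pixel columns grow to the right and rows downward; lengths in m; the calibration is good to about 2 mm. The wrist camera is an equidistant fisheye: a pixel r from the principal point sees the ray r / f radians off the axis. A picture is of the moment at which its call begins: read the wrist's pose just before it. There is no depth.
- manip.hand_in(): hands the job in; it is judged then, once.
Trained networks look in a picture, given as the dict that the camera call returned (one of the last four; its "shot" number tells which), for a name from the list of things; names that differ only in an ending like _2 or _b are one class to them, and where a whole thing is asked for, a point or a joint stands for the part that bears it (a point fixed in the world has none). Each returns a list of dicts, best first, with "conf" (0 to 1); they miss things now and then, are a little off and sometimes report something else, mostly with a low value. They report only what shows in the picture. A call takes as long as a camera call. They do not tell look-alikes from the thing itself.
- manip.look_for(picture, label): "position" ([x, y, z] in m, in the coordinates of the camera as it stood for that picture, good to about 4 mm: the middle of the surface that is visible of it).
- manip.silhouettes(picture, label): "pixels" (420x560 bool, what is visible of it).
- manip.tip_of(picture, label): "position" ([x, y, z] in m, in the coordinates of the camera as it stood for that picture, good to about 4 mm: a listed point, or the origin of a listed thing).
The state is a dict: "clock": time; "joint_pos": joint angles; "joint_velocities": joint speeds; "tau": joint torques, N m; "position": TCP position; "ee_rot": TCP orientation; "ft_force": force on the tool from outside, world axes, zero at the start; "torque": the same for the moment, N m; "grip_width": opening from 0.0 (shut) to 1.0 (fully open); "grasp_force": force on a finger pad.
Only numpy, scipy, OpenCV 4.12 (cv2) and the standard library are available. Lean on these libraries where they do the work, as an engineer would, in place of code of your own. Each camera call takes 0.05 s, during which the arm holds its last target. There are 200 camera calls.

## Working session

There is one attempt and no reset: what is moved stays moved. The work goes in short steps, Python scripts to look and compute and a tool call to move; the robot and the scene stay as the last step left them, time stands still between calls to the robot, and variables do not carry over. Pictures are saved under pics/ and viewed, at most 10 in all, crops included, and the job is handed in when it is done.

Besides the shell and the picture viewer there is one more tool, called after "Request:" as name(argument=value, ...) on one line, values as JSON. move_arm: Moves the arm, as the interface text tells. Its arguments: {"type":"object","properties":{"plan":{"type":"array","items":{"type":"number"}},"squeeze":{"type":"number"}},"required":["plan"]}

```bash
mkdir -p pics
cat > h.py <<'E'
import numpy as np, cv2
from scipy.spatial.transform import Rotation as R
from workcell import manip
def tw(pic,p,obs=None):
    if 'cam_to_world' in pic: M=np.array(pic['cam_to_world'])
    else:
        T=np.eye(4);T[:3,:3]=R.from_quat(obs['ee_rot']).as_matrix();T[:3,3]=obs['position'];M=T@np.array(pic['mount'])
    return (M@np.r_[p,1])[:3]
def snap(name):
    o=manip.get_obs();p=manip.camera(name);return o,p
def save(p,f,crop=None,s=1):
    im=p['color'][:,:,::-1]
    if crop: im=im[crop[1]:crop[3],crop[0]:crop[2]]
    cv2.imwrite('pics/'+f,cv2.resize(im,None,fx=s,fy=s,interpolation=cv2.INTER_CUBIC))
E
python3 - <<'E'
from h import *
o=manip.get_obs();print(o['clock'],o['position'],o['ee_rot'],manip.tip_extent)
ims=[]
for n in ['scene','top']:
    o,p=snap(n);save(p,n+'0.png',s=1.4)
    print(n,np.round(np.array(p['cam_to_world'])[:3,3],3))
    for l in ['rack','follower_face','fixed_grip','red_lever','pointer','mark_yellow','card_box_center','card_box','file_a_center','file_b_center','caddy','mug','stapler','tape_roll']:
        for d in manip.tip_of(p,l)[:4]:
            if d['conf']>.2: 
                w=tw(p,d['position']);q=d['position'];print(l,round(d['conf'],2),np.round(w,3),int(p['fx']*q[0]/q[2]+p['cx']),int(p['fy']*q[1]/q[2]+p['cy']))
print(manip.get_obs()['clock'])
E
```

```text
0.0 [0.2811994  0.55802519 0.40390611] [ 2.31261372e-01  9.72891387e-01 -7.12864315e-04 -1.36459046e-04] 0.1734
scene [ 1.138 -0.392  1.009]
rack 0.8 [ 0.499 -0.101 -0.   ] 253 205
rack 0.24 [ 0.734 -0.134  0.003] 291 279
follower_face 0.69 [ 0.501 -0.163  0.048] 230 206
follower_face 0.26 [ 0.498 -0.07   0.101] 260 176
fixed_grip 0.95 [ 0.503 -0.109  0.101] 248 184
red_lever 0.75 [ 0.501 -0.07   0.096] 261 177
pointer 0.75 [ 0.493 -0.045  0.021] 269 189
pointer 0.47 [ 0.501 -0.1   -0.001] 253 205
pointer 0.21 [ 0.509 -0.187  0.064] 223 208
pointer 0.21 [ 0.479 -0.383 -0.   ] 150 250
mark_yellow 0.58 [ 0.447 -0.02   0.021] 268 174
mark_yellow 0.35 [ 0.497 -0.071  0.098] 260 176
card_box_center 0.92 [0.598 0.228 0.054] 377 163
card_box_center 0.68 [0.49  0.26  0.049] 362 134
card_box_center 0.38 [ 0.5   -0.101  0.002] 253 205
card_box 0.89 [0.596 0.231 0.011] 375 172
card_box 0.85 [0.625 0.128 0.005] 351 197
card_box 0.58 [0.493 0.267 0.002] 362 145
card_box 0.46 [ 0.448 -0.02   0.021] 268 174
file_a_center 0.71 [ 0.517 -0.227  0.06 ] 210 219
file_b_center 0.69 [ 0.446 -0.021  0.02 ] 
[... 561 characters left out ...]
157 219
pointer 0.51 [ 0.493 -0.042  0.014] 287 264
mark_yellow 0.58 [ 0.452 -0.018  0.014] 276 283
card_box_center 0.84 [0.631 0.13  0.034] 207 203
card_box_center 0.64 [0.589 0.233 0.059] 157 221
card_box_center 0.56 [0.492 0.268 0.049] 141 267
card_box 0.77 [ 0.491  0.269 -0.   ] 149 269
card_box 0.75 [ 0.621  0.132 -0.001] 210 210
card_box 0.59 [0.596 0.23  0.006] 166 222
file_a_center 0.85 [ 0.519 -0.224  0.065] 373 247
file_b_center 0.71 [ 0.509 -0.184  0.058] 354 253
caddy 0.71 [ 0.595  0.23  -0.001] 167 223
mug 0.79 [ 0.739  0.061 -0.002] 240 160
stapler 0.71 [ 0.48  -0.377  0.001] 440 266
tape_roll 0.79 [ 0.733 -0.132 -0.001] 323 159
tape_roll 0.57 [ 0.515 -0.222  0.01 ] 369 252
1.5
```

View pics/scene0.png

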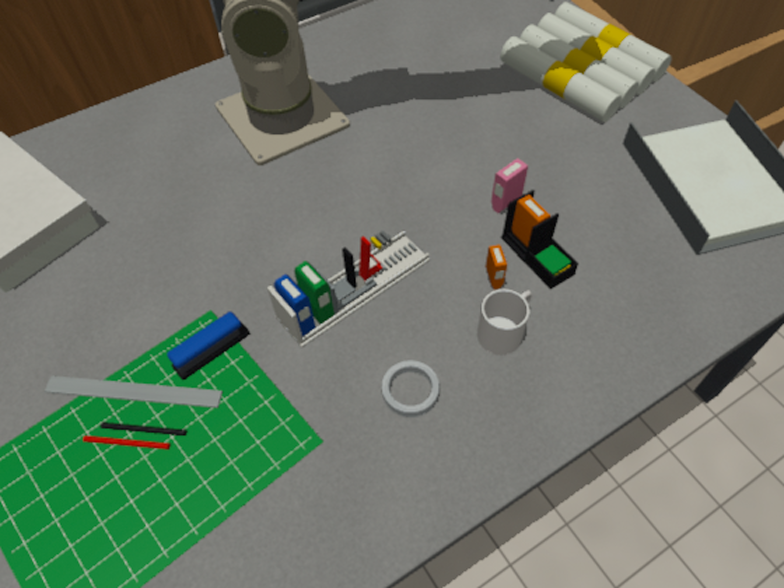

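View pics/top0.png

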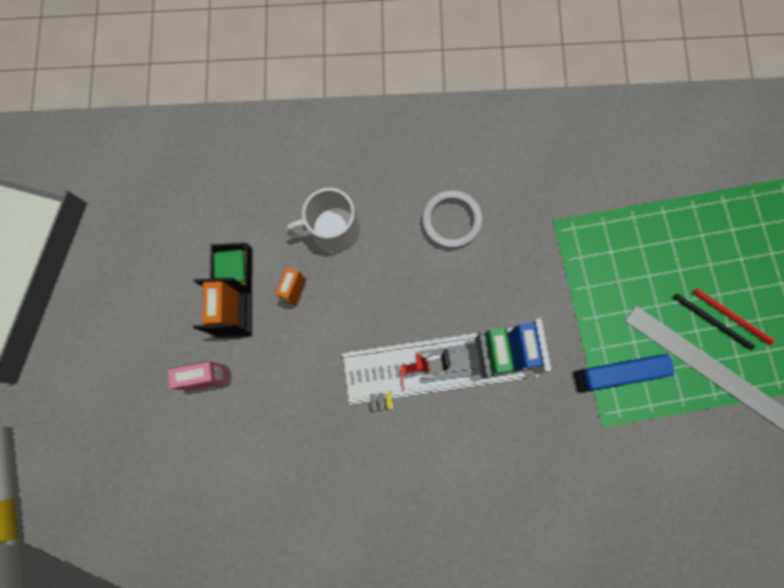

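Three look-alikes, scene picture: pink box (510,185), small orange box loose on the desk (497,265), and large orange box in the caddy (530,220). The one in the caddy is meant, being not pink and the larger. The yellow clip is nearest the pawl, with the two grey ones beyond it, so the follower travels 24 mm. Next I move over the rack grip.

Request:
move_arm(plan=[0,0,-0.6,-0.484,-0.48,0,0.085,0,0,-0.6,-0.484,-0.48,0,0.085,0,0,-0.6,-0.484,-0.48,0,0.085,0,0,-0.6,-0.484,-0.48,0,0.085,0,0,-0.6,-0.484,-0.48,0,0.085,0,0,-0.6,-0.484,-0.48,0,0.085,0,0,-0.6,-0.484,-0.48,0,0.085,0,0,-0.6,-0.484,-0.48,0,0.085,0,0,-0.6,-0.484,-0.48,0,0.085,0,0,-0.6,-0.484,-0.48,0,0.085,0,0,-0.6,-0.484,-0.48,0,0.085,0,0,-0.6,-0.484,-0.48,0,0.085])

```text
clock: 3.0
position: [0.4976, -0.0929, 0.4049]
ee_rot: [-0.063, 0.998, -0.001, 0.0]
ft_force: [-0.4, 0.6, 0.4]
grip_width: 0.996
grasp_force: 0.0
```

Run:
```python
from h import *
from scipy.optimize import least_squares
o,p=snap('wrist');save(p,'w1.png',s=1.4)
print(o['clock'],o['position'],R.from_quat(o['ee_rot']).as_matrix().round(3),np.array(p['mount']).round(3).tolist())
Y={'rack':(0,0),'follower_face':(0,-66),'fixed_grip':(0,-6),'red_lever':(0,32),'pointer':(0,62),'mark_yellow':None,'file_a_center':None,'file_b_center':None}
pts=[]
for l,v in Y.items():
    for d in manip.tip_of(p,l)[:2]:
        if d['conf']>.3:
            w=tw(p,d['position'],o);print(l,round(d['conf'],2),w.round(4));pts.append((l,w,v))
m=[a for a in pts if a[2]]
m+= [('t',np.array(a),b) for a,b in [((.4985,-.1015),(0,0)),((.4925,-.0435),(0,62)),((.5025,-.106),(0,-6)),((.5015,-.0715),(0,32))]]
f=lambda q:np.concatenate([w[:2]-q[:2]-np.array([[np.cos(q[2]),-np.sin(q[2])],[np.sin(q[2]),np.cos(q[2])]])@np.array(v)/1e3 for _,w,v in m])
s=least_squares(f,[.499,-.1015,.137],loss='soft_l1',f_scale=.004);q=s.x;print(q.round(4),(f(q).reshape(-1,2)*1e3).round(1).tolist())
# to rack frame
c,sn=np.cos(q[2]),np.sin(q[2])
for l,w,_ in pts: d=w[:2]-q[:2];print(l,(np.array([c*d[0]+sn*d[1],-sn*d[0]+c*d[1]])*1e3).round(1))
# rack yaw from top silhouette
o,t=snap('top');k=manip.silhouettes(t,'rack')
for g in k[:1]:
    v,u=np.nonzero(g['pixels']);r=cv2.minAreaRect(np.c_[u,v].astype(np.float32));b=cv2.boxPoints(r)
    M=np.array(t['cam_to_world']);W=[]
    for x,y in b:
        d=M[:3,:3]@[(x-t['cx'])/t['fx'],(y-t['cy'])/t['fy'],1];W.append(M[:3,3]+d*(.012-M[2,3])/d[2])
    print(np.round(W,3)[:,:2].tolist())
print(manip.get_obs()['clock'])
```

```text
3.0 [ 0.4976133  -0.09290117  0.40486199] [[-0.992 -0.126  0.   ]
 [-0.126  0.992 -0.002]
 [-0.    -0.002 -1.   ]] [[0.001, -0.96, -0.28, 0.072], [1.0, 0.0, 0.0, -0.0], [-0.0, -0.28, 0.96, 0.031], [0.0, 0.0, 0.0, 1.0]]
rack 0.89 [ 0.4993 -0.1012 -0.0013]
follower_face 0.72 [ 0.5104 -0.1676  0.051 ]
fixed_grip 0.59 [ 0.5021 -0.1088  0.095 ]
red_lever 0.65 [ 0.4961 -0.0713  0.0972]
pointer 0.83 [ 0.4914 -0.0408  0.0197]
mark_yellow 0.6 [ 0.4479 -0.0227  0.0202]
mark_yellow 0.34 [ 0.516 -0.224  0.062]
file_a_center 0.73 [ 0.5144 -0.223   0.0641]
file_b_center 0.81 [ 0.5109 -0.1876  0.0601]
[ 0.5009 -0.1023  0.1402] [[-1.6, 1.1], [0.3, 0.1], [0.3, -0.5], [-0.3, -0.7], [-0.9, 0.2], [-2.4, 0.8], [0.3, -2.6], [0.8, 2.3], [5.1, -0.9]]
rack [-1.5  1.4]
follower_face [  0.3 -66. ]
fixed_grip [ 0.2 -6.5]
red_lever [-0.4 31.4]
pointer [-0.8 62.3]
mark_yellow [-41.4  86.2]
mark_yellow [  -2.  -122.5]
file_a_center [  -3.5 -121.3]
file_b_center [ -2.  -85.8]
[[0.522, 0.057], [0.57, -0.263], [0.483, -0.272], [0.436, 0.043]]
3.55
```

View pics/w1.png

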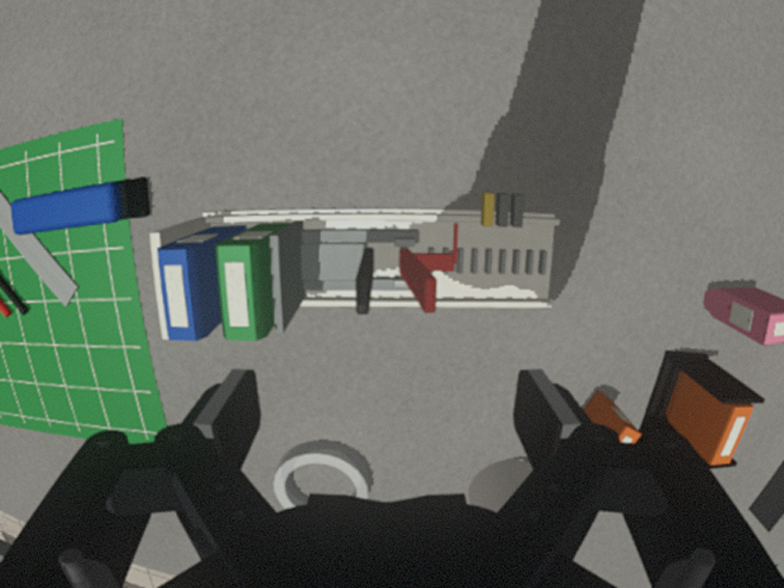

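Request:
move_arm(plan=[0,0,-0.014,-0.002,-0.003,0.05,0.085,0,0,-0.014,-0.002,-0.003,0.1,0.085,0,0,-0.014,-0.002,-0.003,0.14,0.085,0,0,-0.014,-0.002,-0.003,0.15,0.085,0,0,-0.014,-0.002,-0.003,0.15,0.085], squeeze=25)

```text
clock: 4.18
position: [0.5001, -0.091, 0.2552]
ee_rot: [-0.074, 0.997, -0.0, -0.0]
ft_force: [0.6, 0.7, 0.8]
grip_width: 0.998
grasp_force: 0.0
```

Run:
```python
from h import *
o,p=snap('wrist');save(p,'w2.png',s=1.2)
print(o['clock'],o['position'],o['ft_force'])
for l in ['follower_face','fixed_grip','red_lever','pointer','mark_yellow']:
    for d in manip.tip_of(p,l)[:1]:
        w=tw(p,d['position'],o);d2=w[:2]-[.5009,-.1023];c,sn=np.cos(.14),np.sin(.14)
        print(l,round(d['conf'],2),w.round(4),(np.array([c*d2[0]+sn*d2[1],-sn*d2[0]+c*d2[1]])*1e3).round(1))
```

```text
4.175 [ 0.50011011 -0.09102078  0.25522055] [0.64815081 0.66268989 0.75277923]
follower_face 0.82 [ 0.51   -0.1696  0.0511] [ -0.4 -67.9]
fixed_grip 0.58 [ 0.5021 -0.109   0.0957] [ 0.2 -6.8]
red_lever 0.9 [ 0.4939 -0.0718  0.0972] [-2.7 31.2]
pointer 0.17 [ 0.4924 -0.0692  0.0984] [-3.8 34. ]
mark_yellow 0.88 [ 0.445  -0.02    0.0222] [-43.9  89.3]
```

View pics/w2.png

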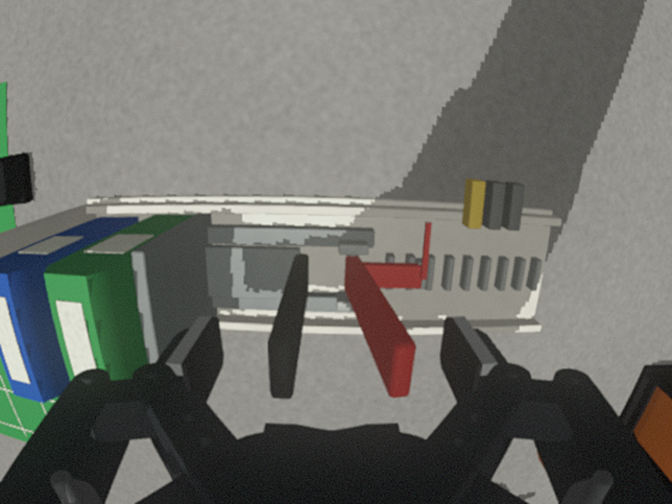

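Request:
move_arm(plan=[0,0,0,0,0,0,0.065,0,0,0,0,0,0.065,0,0,0,0,-0.0075,0,0.065,0,0,0,0,-0.0075,0,0.045,0,0,0,0,-0.0075,0,0.02,0,0,0,0,-0.0075,0,0.015,0,0,0,0,-0.0075,0,0.015,0,0,0,0,-0.0075,0,0.015,0,0,0,0,-0.0075,0,0.015,0,0,0,0,-0.0075,0,0.015], squeeze=25)

```text
invalid input
```

Request:
move_arm(plan=[0,0,0,0,0,0,0.065,0,0,0,0,-0.0075,0,0.065,0,0,0,0,-0.0075,0,0.065,0,0,0,0,-0.0075,0,0.045,0,0,0,0,-0.0075,0,0.02,0,0,0,0,-0.0075,0,0.015,0,0,0,0,-0.0075,0,0.015,0,0,0,0,-0.0075,0,0.015,0,0,0,0,-0.0075,0,0.015], squeeze=25)

```text
clock: 5.6
position: [0.5011, -0.0987, 0.2552]
ee_rot: [-0.073, 0.997, 0.0, 0.0]
ft_force: [-1.2, 1.1, 5.7]
grip_width: 0.314
grasp_force: 24.6
```

Request:
move_arm(plan=[0,0,0,0,0.006,0,0.015,0,0,0,0,0.012,0,0.015,0,0,0,0,0.018,0,0.015,0,0,0,0,0.023,0,0.015,0,0,0,0,0.025,0,0.015,0,0,0,0,0.025,0,0.015,0,0,0,0,0.025,0,0.015], squeeze=25)

```text
clock: 6.48
position: [0.4978, -0.0731, 0.2552]
ee_rot: [-0.074, 0.997, 0.0, 0.001]
ft_force: [4.3, 1.2, 6.5]
grip_width: 0.317
grasp_force: 24.9
```

Run:
```python
from h import *
o,p=snap('wrist');save(p,'w3.png',s=1.2)
print(o['clock'],o['position'],o['ft_force'])
for l in ['follower_face','fixed_grip','red_lever','pointer','mark_yellow','file_a_center','file_b_center']:
    for d in manip.tip_of(p,l)[:1]:
        w=tw(p,d['position'],o);d2=w[:2]-[.5009,-.1023];c,sn=np.cos(.14),np.sin(.14)
        print(l,round(d['conf'],2),w.round(4),(np.array([c*d2[0]+sn*d2[1],-sn*d2[0]+c*d2[1]])*1e3).round(1))
```

```text
6.475 [ 0.4978193  -0.07311396  0.25518554] [4.28251538 1.24645924 6.49423703]
follower_face 0.74 [ 0.5072 -0.1439  0.0506] [  0.5 -42.1]
fixed_grip 0.93 [ 0.4997 -0.083   0.094 ] [ 1.5 19.3]
red_lever 0.98 [ 0.4924 -0.0618  0.0949] [-2.8 41.3]
pointer 0.87 [ 0.4902 -0.0187  0.0279] [ 1.1 84.2]
mark_yellow 0.91 [ 0.4445 -0.0202  0.019 ] [-44.4  89.2]
file_a_center 0.61 [5.939e-01 2.301e-01 1.000e-04] [138.5 316.2]
file_b_center 0.86 [ 0.5099 -0.1878  0.0605] [ -3.  -85.9]
```

View pics/w3.png

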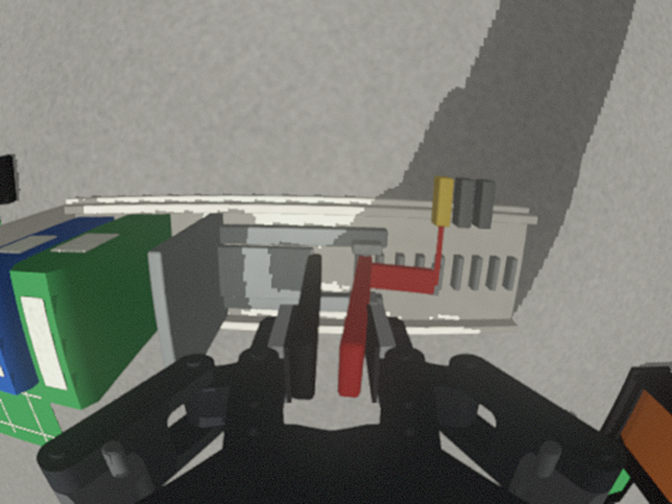

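Request:
move_arm(plan=[0,0,0,0,0,0,0.04,0,0,0,0,0,0,0.06,0,0,0,0,0,0,0.08,0,0,0,0,0,0,0.08,0,0,0,0,0,0,0.08,0,0,0,0,0,-0.05,0.08,0,0,0,0,0,-0.1,0.085,0,0,0,0,0,-0.15,0.085,0,0,0,0,0,-0.15,0.085])

```text
clock: 8.0
position: [0.498, -0.0742, 0.4084]
ee_rot: [-0.073, 0.997, 0.0, 0.003]
ft_force: [0.2, -1.6, 0.0]
grip_width: 0.994
grasp_force: 0.0
```

Run:
```python
from h import *
o,p=snap('wrist');save(p,'w4.png',crop=(60,100,460,320),s=2)
print(o['clock'],o['position'],o['ft_force'])
for l in ['follower_face','fixed_grip','red_lever','pointer','mark_yellow','file_a_center','file_b_center']:
    for d in manip.tip_of(p,l)[:1]:
        w=tw(p,d['position'],o);d2=w[:2]-[.5009,-.1023];c,sn=np.cos(.14),np.sin(.14)
        print(l,round(d['conf'],2),w.round(4),(np.array([c*d2[0]+sn*d2[1],-sn*d2[0]+c*d2[1]])*1e3).round(1))
# caddy yaw: top silhouettes of caddy & box, projected
o,t=snap('top');M=np.array(t['cam_to_world'])
for l,z in [('caddy',.106),('card_box',.108)]:
  for g in manip.silhouettes(t,l)[:3]:
    v,u=np.nonzero(g['pixels']);r=cv2.minAreaRect(np.c_[u,v].astype(np.float32));W=[]
    for x,y in cv2.boxPoints(r):
        d=M[:3,:3]@[(x-t['cx'])/t['fx'],(y-t['cy'])/t['fy'],1];W.append((M[:3,3]+d*(z-M[2,3])/d[2])[:2])
    print(l,round(g['conf'],2),len(u),np.round(W,3).tolist())
for l in ['caddy','card_box_center']:
    for d in manip.tip_of(t,l)[:3]: print(l,round(d['conf'],2),tw(t,d['position']).round(4))
cv2.imwrite('pics/top_c.png',cv2.resize(t['color'][150:290,100:240,::-1],None,fx=4,fy=4,interpolation=cv2.INTER_CUBIC))
```

```text
8.0 [ 0.49799917 -0.07424472  0.40844882] [ 0.16511706 -1.5809334   0.04849433]
follower_face 0.57 [ 0.505  -0.1455  0.0502] [ -2.  -43.4]
fixed_grip 0.89 [ 0.5    -0.0878  0.0928] [ 1.1 14.5]
red_lever 0.75 [ 0.4894 -0.0471  0.0977] [-3.7 56.2]
pointer 0.97 [ 0.4891 -0.0166  0.0203] [ 0.3 86.6]
mark_yellow 0.68 [ 0.5935  0.232  -0.0018] [138.4 318.1]
file_a_center 0.82 [ 0.5168 -0.2207  0.0654] [  -0.8 -119.5]
file_b_center 0.56 [ 0.5127 -0.1871  0.0617] [ -0.1 -85.6]
caddy 0.72 1206 [[0.481, -0.281], [0.502, -0.42], [0.468, -0.422], [0.447, -0.284]]
caddy 0.7 1485 [[0.684, 0.265], [0.681, 0.176], [0.54, 0.173], [0.543, 0.259]]
caddy 0.34 690 [[0.623, 0.248], [0.622, 0.198], [0.561, 0.196], [0.563, 0.246]]
card_box 0.77 349 [[0.6, 0.141], [0.644, 0.123], [0.63, 0.092], [0.586, 0.11]]
card_box 0.64 736 [[0.623, 0.247], [0.621, 0.195], [0.561, 0.193], [0.562, 0.245]]
card_box 0.58 754 [[0.5, 0.294], [0.512, 0.206], [0.475, 0.198], [0.463, 0.286]]
caddy 0.7 [ 0.5109 -0.1855  0.004 ]
caddy 0.68 [ 0.5901  0.2328 -0.0013]
card_box_center 0.98 [0.5942 0.2326 0.0595]
card_box_center 0.94 [0.632  0.1318 0.0364]
card_box_center 0.69 [0.4917 0.2661 0.0513]
```

View pics/w4.png

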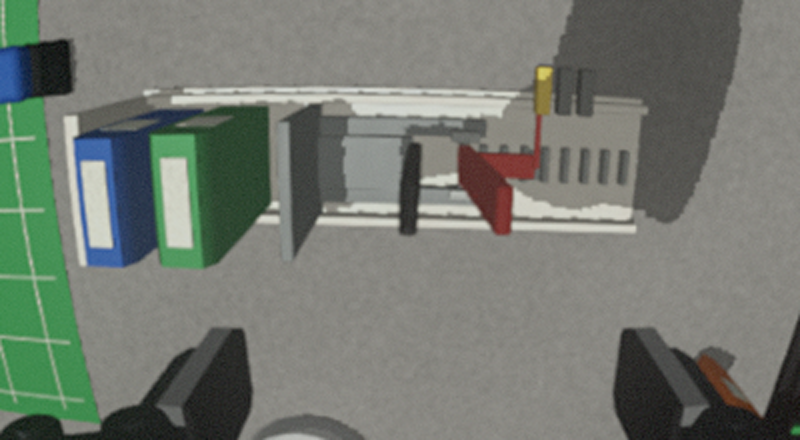

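View pics/top_c.png

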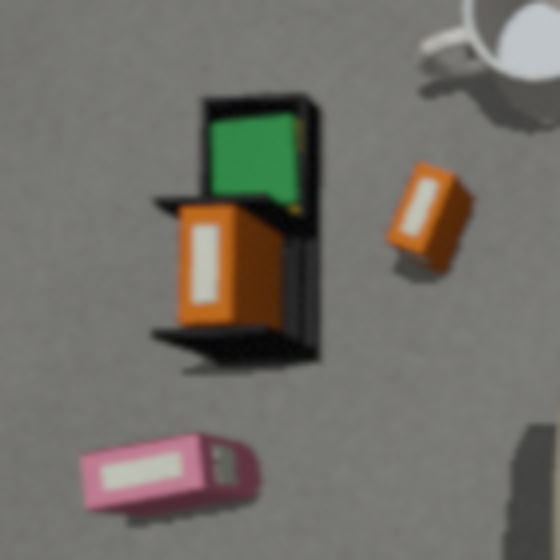

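The red pointer stands on the yellow clip (540,110), and the lever is back at rest, so the follower is locked. The crop shows the large orange box in the caddy (230,265), the small orange (430,215) and the pink (155,470), so the caddy one is confirmed. The fingers would not fit between the boxes, so I'll lift by the broad faces, set it on the desk, and regrip by the narrow ends.

Request:
move_arm(plan=[0,0,0.117,-0.14,0.289,-0.015,0.085,0,0,0.117,-0.14,0.289,-0.015,0.085,0,0,0.117,-0.14,0.289,-0.015,0.085,0,0,0.117,-0.14,0.289,-0.015,0.085,0,0,0.117,-0.14,0.289,-0.015,0.085,0,0,0.117,-0.14,0.289,-0.015,0.085,0,0,0.117,-0.14,0.289,-0.015,0.085,0,0,0.117,-0.14,0.289,-0.015,0.085])

```text
clock: 9.65
position: [0.5936, 0.2307, 0.4199]
ee_rot: [-0.014, 1.0, -0.0, 0.0]
ft_force: [0.6, 0.4, 0.3]
grip_width: 0.995
grasp_force: 0.0
```

Run:
```python
from h import *
o,p=snap('wrist');save(p,'w5.png',s=1.2)
print(o['clock'],o['position'],R.from_quat(o['ee_rot']).as_matrix()[:,1].round(3),np.round(o['joint_pos'],2))
for l in ['card_box_center','caddy']:
    for d in manip.tip_of(p,l)[:3]: print(l,round(d['conf'],2),tw(p,d['position'],o).round(4))
T=np.eye(4);T[:3,:3]=R.from_quat(o['ee_rot']).as_matrix();T[:3,3]=o['position'];M=T@np.array(p['mount']);print(M[:3,3])
K=np.array([[p['fx'],0,p['cx']],[0,p['fy'],p['cy']],[0,0,1]])
for g in manip.silhouettes(p,'card_box')[:3]:
    c,_=cv2.findContours(g['pixels'].astype(np.uint8),0,1);c=max(c,key=cv2.contourArea)
    q=cv2.fisheye.undistortPoints(c.astype(np.float64).reshape(-1,1,2),K,np.zeros(4)).reshape(-1,2)
    d=np.c_[q,np.ones(len(q))]@M[:3,:3].T;W=(M[:3,3]+d*((.108-M[2,3])/d[:,2:]))[:,:2]
    r=cv2.minAreaRect(W.astype(np.float32));print(round(g['conf'],2),np.round(r[0],3),np.round(r[1],3),r[2],'x range',W.min(0).round(3),W.max(0).round(3))
```

```text
9.65 [0.59356541 0.23070802 0.41993612] [-0.028  1.    -0.001] [-0.68  0.35  0.31  1.42 -0.11  1.38  1.23]
card_box_center 0.86 [0.6291 0.1326 0.0341]
card_box_center 0.69 [0.4898 0.2647 0.0517]
[0.521808   0.22848637 0.38890185]
0.97 [0.591 0.23 ] [0.063 0.031] 2.3745617866516113 x range [0.56  0.215] [0.623 0.247]
0.78 [0.608 0.145] [0.026 0.061] 66.55411529541016 x range [0.581 0.123] [0.637 0.166]
0.59 [0.492 0.261] [0.032 0.06 ] 9.16747760772705 x range [0.472 0.23 ] [0.51  0.292]
```

View pics/w5.png

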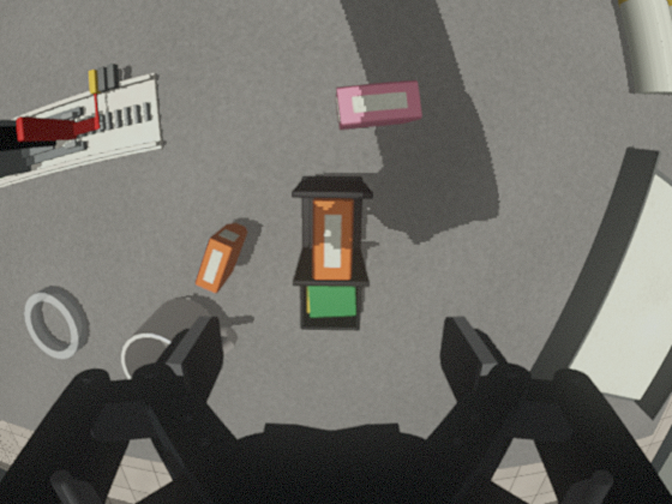

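Request:
move_arm(plan=[0,0,-0.006,0,0.001,0.06,0.085,0,0,-0.006,0,0.001,0.12,0.085,0,0,-0.006,0,0.001,0.17,0.085,0,0,-0.006,0,0.001,0.19,0.085,0,0,-0.006,0,0.001,0.19,0.06,0,0,-0.006,0,0.001,0.19,0.02,0,0,-0.006,0,0.001,0.19,0.02,0,0,-0.006,0,0.001,0.19,0.02,0,0,-0.006,0,0.001,0.19,0.02], squeeze=40)

```text
clock: 10.98
position: [0.594, 0.2339, 0.2316]
ee_rot: [-0.018, 1.0, 0.001, 0.001]
ft_force: [-1.0, -0.8, 7.8]
grip_width: 0.345
grasp_force: 46.3
```

Request:
move_arm(plan=[0,0,0,0,0,-0.03,0.02,0,0,0,0,0,-0.08,0.02,0,0,0,0,0,-0.13,0.02,0,0,0,0,0,-0.15,0.02,0,0,0,0.025,-0.025,-0.15,0.02,0,0,0,0.06,-0.06,-0.15,0.02,0,0,0,0.09,-0.093,-0.13,0.02,0,0,0,0.0975,-0.1006,-0.1,0.02,0,0,0,0.0975,-0.1006,-0.06,0.02,0,0,0,0.0975,-0.1006,-0.03,0.02,0,0,0,0.0975,-0.1006,-0.01,0.02,0,0,0,0.0975,-0.1006,-0.01,0.02])

```text
clock: 12.48
position: [0.499, 0.1295, 0.2389]
ee_rot: [-0.018, 1.0, -0.0, -0.001]
ft_force: [-0.0, -0.6, -1.4]
grip_width: 0.343
grasp_force: 45.3
```

Run:
```python
from h import *
o,p=snap('wrist');s,q=snap('scene')
im=np.hstack([cv2.resize(p['color'],None,fx=.7,fy=.7),cv2.resize(q['color'][90:230,280:460],(360,294))])
cv2.imwrite('pics/g6.png',im[:,:,::-1])
print(o['clock'],o['position'],o['ft_force'],np.round(o['joint_pos'],2),o['grip_width'])
for d in manip.tip_of(q,'card_box')[:3]+manip.tip_of(q,'card_box_center')[:3]: print(d['conf'],tw(q,d['position']).round(4))
```

```text
12.475 [0.49900532 0.12948409 0.23886758] [-1.46579734e-04 -6.34151137e-01 -1.42106749e+00] [-0.63  0.26  0.33  1.95 -0.1   0.95  1.35] 0.3427919275824774
0.92 [0.4984 0.1292 0.0191]
0.78 [0.492  0.2659 0.0044]
0.7 [0.6261 0.1229 0.0071]
0.8 [0.5026 0.1276 0.0633]
0.77 [0.492  0.2602 0.0507]
0.54 [0.6263 0.1242 0.0394]
```

View pics/g6.png

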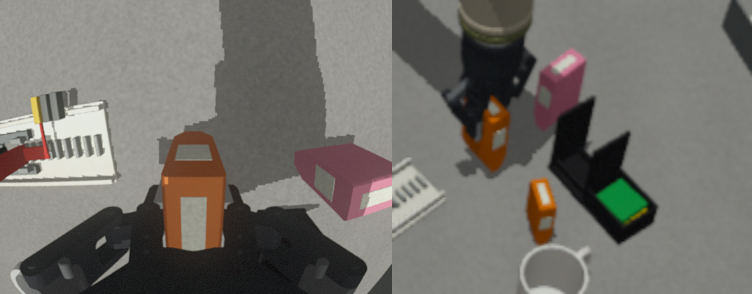

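Request:
move_arm(plan=[0,0,0,0,0,0.008,0.02,0,0,0,0,0,0.013,0.02,0,0,0,0,0,0.015,0.02,0,0,0,0,0,0.015,0.02])

```text
clock: 13.18
position: [0.4995, 0.1296, 0.2245]
ee_rot: [-0.018, 1.0, -0.0, -0.0]
ft_force: [0.2, -0.7, -2.7]
grip_width: 0.346
grasp_force: 45.3
```

Request:
move_arm(plan=[0,0,0,0,0,0.001,0.02,0,0,0,0,0,0.001,0.02,0,0,0,0,0,0.001,0.04,0,0,0,0,0,0.001,0.06,0,0,0,0,0,0.001,0.08,0,0,0,0,0,0.001,0.08,0,0,0,0,0,-0.04,0.085,0,0,0,0,0,-0.1,0.085,0,0,0,0,0,-0.16,0.085,0,0,0,0,0,-0.18,0.085])

```text
clock: 14.42
position: [0.5, 0.1295, 0.4087]
ee_rot: [-0.018, 1.0, 0.001, 0.003]
ft_force: [1.0, -0.1, -0.6]
grip_width: 0.995
grasp_force: 0.0
```

Request:
move_arm(plan=[0,0,0.186,0,0,0,0.085,0,0,0.372,0,0,0,0.085,0,0,0.558,0,0,0,0.085,0,0,0.744,0,0,0,0.085,0,0,0.93,0,0,0,0.085,0,0,1.116,0,0,0,0.085,0,0,1.302,0,0,0,0.085,0,0,1.488,0,0,0,0.085,0,0,1.571,0,0,0,0.085,0,0,1.571,0,0,0,0.085])

```text
clock: 15.68
position: [0.4995, 0.1296, 0.4047]
ee_rot: [0.694, 0.72, 0.0, -0.0]
ft_force: [0.1, 0.2, 1.1]
grip_width: 0.996
grasp_force: 0.0
```

Run:
```python
from h import *
o,p=snap('wrist');save(p,'w7.png',s=1)
print(o['clock'],o['position'],R.from_quat(o['ee_rot']).as_matrix()[:,:2].round(3).tolist(),np.round(o['joint_pos'],2))
for d in manip.tip_of(p,'card_box_center')[:3]: print(round(d['conf'],2),tw(p,d['position'],o).round(4))
T=np.eye(4);T[:3,:3]=R.from_quat(o['ee_rot']).as_matrix();T[:3,3]=o['position'];M=T@np.array(p['mount'])
K=np.array([[p['fx'],0,p['cx']],[0,p['fy'],p['cy']],[0,0,1]])
for g in manip.silhouettes(p,'card_box')[:3]:
    c,_=cv2.findContours(g['pixels'].astype(np.uint8),0,1);c=max(c,key=cv2.contourArea)
    q=cv2.fisheye.undistortPoints(c.astype(np.float64).reshape(-1,1,2),K,np.zeros(4)).reshape(-1,2)
    d=np.c_[q,np.ones(len(q))]@M[:3,:3].T;W=(M[:3,3]+d*((.1-M[2,3])/d[:,2:]))[:,:2]
    r=cv2.minAreaRect(W.astype(np.float32));print(round(g['conf'],2),np.round(r[0],3),np.round(r[1],3),r[2],W.min(0).round(3),W.max(0).round(3))
o,t=snap('top')
for d in manip.tip_of(t,'card_box_center')[:3]: print('top',round(d['conf'],2),tw(t,d['position']).round(4))
```

```text
15.675 [0.49952164 0.12961245 0.40469198] [[-0.037, 0.999], [0.999, 0.037], [0.0, -0.0]] [-0.73  0.08  0.41  1.77 -0.03  1.3  -0.27]
0.95 [0.625  0.1319 0.0356]
0.64 [0.4974 0.1326 0.0538]
0.72 [0.497 0.136] [0.058 0.042] 2.109874963760376 [0.468 0.115] [0.527 0.157]
0.71 [0.489 0.258] [0.031 0.069] 8.750518798828125 [0.47  0.224] [0.508 0.294]
0.61 [0.605 0.139] [0.022 0.065] 66.17935180664062 [0.575 0.119] [0.637 0.158]
top 0.97 [0.6283 0.131  0.0338]
top 0.89 [0.4971 0.1319 0.0532]
top 0.72 [ 0.4521 -0.0168  0.014 ]
```

View pics/w7.png

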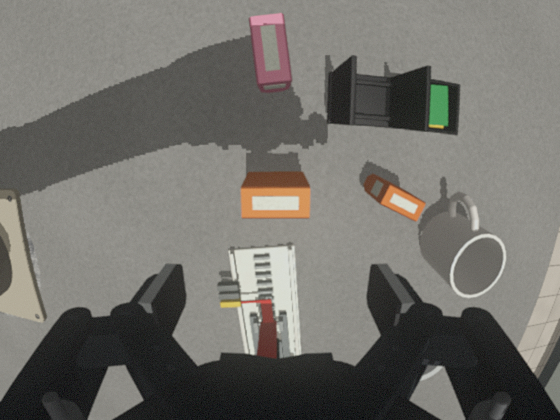

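The large orange box stands upright at (275,200) on the desk. Next I regrip it over its narrow ends.

Request:
move_arm(plan=[0,0,0,0.001,-0.002,0.06,0.085,0,0,0,0.001,-0.002,0.12,0.085,0,0,0,0.001,-0.002,0.16,0.085,0,0,0,0.001,-0.002,0.18,0.085,0,0,0,0.001,-0.002,0.18,0.07,0,0,0,0.001,-0.002,0.18,0.05,0,0,0,0.001,-0.002,0.18,0.05,0,0,0,0.001,-0.002,0.18,0.05,0,0,0,0.001,-0.002,0.18,0.05], squeeze=60)

```text
clock: 17.05
position: [0.4978, 0.1307, 0.2255]
ee_rot: [0.694, 0.72, 0.001, 0.0]
ft_force: [-1.3, -0.8, 6.7]
grip_width: 0.699
grasp_force: 65.5
```

Request:
move_arm(plan=[0,0,0,0,0,-0.03,0.05,0,0,0,0,0,-0.08,0.05,0,0,0,0,0,-0.13,0.05,0,0,0,0,0,-0.16,0.05,0,0,0,0,0,-0.16,0.05])

```text
clock: 17.68
position: [0.498, 0.1306, 0.3868]
ee_rot: [0.694, 0.72, 0.002, 0.001]
ft_force: [0.9, 0.7, -2.0]
grip_width: 0.692
grasp_force: 65.4
```

```bash
cat > gap.py <<'E'
from h import *
Q=(.5009,-.1023,.14)
def rk(W):
    c,s=np.cos(Q[2]),np.sin(Q[2]);d=np.atleast_2d(W)[:,:2]-Q[:2];return np.c_[c*d[:,0]+s*d[:,1],-s*d[:,0]+c*d[:,1]]*1e3
def sil(name,l,z):
    o,p=snap(name);out=[]
    if name=='wrist':
        T=np.eye(4);T[:3,:3]=R.from_quat(o['ee_rot']).as_matrix();T[:3,3]=o['position'];M=T@np.array(p['mount'])
    else: M=np.array(p['cam_to_world'])
    K=np.array([[p['fx'],0,p['cx']],[0,p['fy'],p['cy']],[0,0,1]])
    for g in manip.silhouettes(p,l)[:4]:
        c,_=cv2.findContours(g['pixels'].astype(np.uint8),0,1);c=max(c,key=cv2.contourArea).astype(np.float64).reshape(-1,1,2)
        q=(cv2.fisheye.undistortPoints(c,K,np.zeros(4)) if name=='wrist' else cv2.undistortPoints(c,K,None)).reshape(-1,2)
        d=np.c_[q,np.ones(len(q))]@M[:3,:3].T;W=M[:3,3]+d*((z-M[2,3])/d[:,2:]);r=rk(W)
        m=p['color'][g['pixels']].mean(0);w=r[np.abs(r[:,0])<18]
        out.append((round(g['conf'],2),m.round(),r.mean(0).round(),'ymin,max mid',(w[:,1].min().round(1),w[:,1].max().round(1)) if len(w) else None,'x',r[:,0].min().round(1),r[:,0].max().round(1)))
    return out
E
python3 - <<'E'
from gap import *
for l in ['file_a','file_b']:
    for x in sil('top',l,.110): print(l,*x)
o,p=snap('wrist');print(o['clock'],o['position'])
for d in manip.tip_of(p,'card_box_center')[:2]+manip.tip_of(p,'card_box')[:2]: print(round(d['conf'],2),tw(p,d['position'],o).round(4))
t=snap('top')[1]
for l in ['file_a_center','file_b_center','rack','follower_face','pointer','fixed_grip']:
    for d in manip.tip_of(t,l)[:2]:
        w=tw(t,d['position']);print(l,round(d['conf'],2),w.round(4),rk(w).round(1))
E
```

```text
file_a 0.93 [ 84. 124.  92.] [ -3. -76.] ymin,max mid (np.float64(-98.3), np.float64(-54.1)) x -35.4 31.4
file_b 0.75 [ 77.  99. 129.] [  -4. -117.] ymin,max mid (np.float64(-138.5), np.float64(-95.5)) x -35.8 30.6
file_b 0.63 [ 85. 124.  93.] [ -3. -76.] ymin,max mid (np.float64(-98.7), np.float64(-52.7)) x -35.0 32.1
17.875 [0.49711931 0.13053214 0.38321688]
0.79 [0.4966 0.132  0.21  ]
0.58 [0.6288 0.1327 0.0372]
0.78 [ 0.628   0.1281 -0.0017]
0.62 [ 0.4879  0.2631 -0.0012]
file_a_center 0.75 [ 0.5191 -0.2261  0.0634] [[   0.8 -125.2]]
file_b_center 0.96 [ 0.5076 -0.1854  0.0572] [[ -4.9 -83.3]]
follower_face 0.86 [ 0.5067 -0.1396  0.0464] [[  0.5 -37.8]]
follower_face 0.53 [0.5957 0.2316 0.0041] [[140.5 317.4]]
pointer 0.67 [ 0.4918 -0.0199  0.0143] [[ 2.5 82.9]]
fixed_grip 0.6 [ 0.4983 -0.0828  0.0941] [[ 0.1 19.7]]
```

Request:
move_arm(plan=[0,0,-0.02,-0.03,0,-0.01,0.05,0,0,-0.04,-0.075,0.001,-0.01,0.05,0,0,-0.06,-0.125,0.002,-0.01,0.05,0,0,-0.08,-0.175,0.002,-0.01,0.05,0,0,-0.1,-0.225,0.003,-0.01,0.05,0,0,-0.103,-0.275,0.003,-0.01,0.05,0,0,-0.103,-0.315,0.004,-0.01,0.05,0,0,-0.103,-0.336,0.004,-0.01,0.05,0,0,-0.103,-0.336,0.004,-0.01,0.05,0,0,-0.103,-0.336,0.004,-0.01,0.05])

```text
clock: 19.62
position: [0.5138, -0.2042, 0.3945]
ee_rot: [0.656, 0.755, 0.0, -0.0]
ft_force: [0.4, 0.3, -2.0]
grip_width: 0.691
grasp_force: 65.4
```

Run:
```python
from gap import *
o,p=snap('wrist');print(o['clock'],o['position'],rk(o['position']),R.from_quat(o['ee_rot']).as_matrix().round(3).tolist(),np.round(o['joint_pos'],2))
for d in manip.tip_of(p,'card_box_center')[:1]+manip.tip_of(p,'card_box')[:1]: w=tw(p,d['position'],o);print(round(d['conf'],2),w.round(4),rk(w).round(1))
for l in ['file_a_center','file_b_center','file_a','file_b']:
    for d in manip.tip_of(p,l)[:2]:
        w=tw(p,d['position'],o);print(l,round(d['conf'],2),w.round(4),rk(w).round(1))
s=snap('scene')[1]
for l in ['file_a_center','file_b_center','card_box_center']:
    for d in manip.tip_of(s,l)[:1]:
        w=tw(s,d['position']);print(l,round(d['conf'],2),w.round(4),rk(w).round(1))
im=np.hstack([cv2.resize(p['color'],(400,300)),cv2.resize(s['color'][90:240,140:340],(400,300))])
cv2.imwrite('pics/g8.png',im[:,:,::-1])
```

```text
19.625 [ 0.51379945 -0.20417687  0.39454306] [[  -1.44297608 -102.68013498]] [[-0.139, 0.99, -0.0], [0.99, 0.139, 0.001], [0.001, -0.0, -1.0]] [-0.32  0.2   0.71  1.7  -0.14  1.29  0.56]
0.68 [ 0.5106 -0.2034  0.2196] [[  -4.5 -101.5]]
0.75 [ 0.5123 -0.2059  0.1663] [[  -3.1 -104.1]]
file_a_center 0.8 [ 0.5148 -0.2251  0.0631] [[  -3.3 -123.5]]
file_a_center 0.71 [ 7.330e-01 -1.334e-01  1.000e-04] [[225.5 -63.2]]
file_b_center 0.65 [ 0.5114 -0.1877  0.0643] [[ -1.5 -86.1]]
file_a 0.97 [ 0.5165 -0.2246  0.0108] [[  -1.6 -123.3]]
file_a 0.67 [ 0.5095 -0.186   0.0051] [[ -3.1 -84.1]]
file_b 0.97 [ 0.5165 -0.2246  0.0108] [[  -1.6 -123.3]]
file_b 0.67 [ 0.5095 -0.186   0.0051] [[ -3.1 -84.1]]
file_a_center 0.72 [ 0.5139 -0.2268  0.0627] [[  -4.5 -125.1]]
file_b_center 0.89 [ 0.5087 -0.1846  0.0606] [[ -3.8 -82.6]]
card_box_center 0.96 [0.4891 0.2608 0.0482] [[ 39.  361.2]]
```

View pics/g8.png

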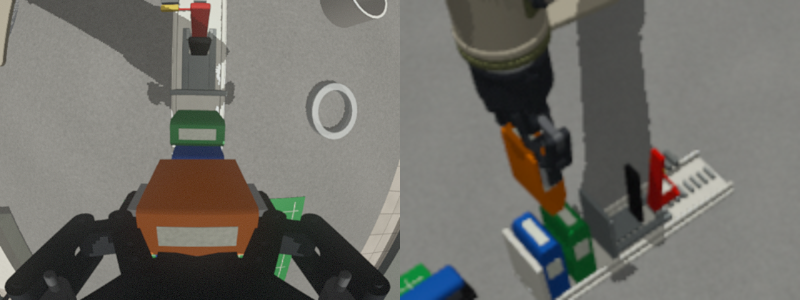

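Request:
move_arm(plan=[0,0,0,-0.0012,-0.001,0.03,0.05,0,0,0,-0.0012,-0.001,0.05,0.05,0,0,0,-0.0012,-0.001,0.057,0.05,0,0,0,-0.0002,-0.001,0.061,0.05,0,0,0,0.0008,-0.001,0.064,0.05,0,0,0,0.003,-0.001,0.069,0.05,0,0,0,0.005,-0.001,0.074,0.05,0,0,0,0.0067,-0.001,0.079,0.05,0,0,0,0.007,-0.001,0.084,0.05,0,0,0,0.007,-0.001,0.09,0.05,0,0,0,0.007,-0.001,0.09,0.05])

```text
clock: 21.55
position: [0.5117, -0.1972, 0.3042]
ee_rot: [0.656, 0.755, 0.0, -0.001]
ft_force: [-0.5, 5.7, -2.9]
grip_width: 0.696
grasp_force: 65.3
```

Run:
```python
from gap import *
o,p=snap('wrist');s=snap('scene')[1]
print(o['clock'],rk(o['position']),o['position'],o['ft_force'],o['grip_width'])
im=np.hstack([cv2.resize(p['color'],(400,300)),cv2.resize(s['color'][120:240,160:320],(400,300))])
cv2.imwrite('pics/g9.png',im[:,:,::-1])
```

```text
21.55 [[ -2.51840914 -95.50767796]] [ 0.51173367 -0.19722466  0.30418882] [-0.47431805  5.72393502 -2.86755232] 0.6959765634760839
```

View pics/g9.png

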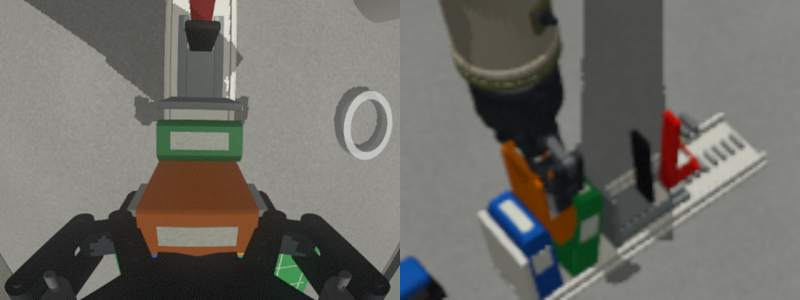

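The orange box is entering between blue and green, with both standing. I've now viewed 12 pictures against the limit of 10, so I'm taking no more and will go on by numbers only.

Request:
move_arm(plan=[0,0,0,0.001,0,0.006,0.05,0,0,0,0.0015,0,0.012,0.05,0,0,0,0.0015,0,0.018,0.05,0,0,0,0.0015,0,0.024,0.05,0,0,0,0.0015,0,0.03,0.05,0,0,0,0.0015,0,0.036,0.05,0,0,0,0.0015,0,0.042,0.05,0,0,0,0.0015,0,0.048,0.05,0,0,0,0.0015,0,0.05,0.05,0,0,0,0.0015,0,0.05,0.05])

```text
clock: 22.9
position: [0.5114, -0.1967, 0.2543]
ee_rot: [0.656, 0.755, -0.0, -0.0]
ft_force: [0.0, 4.8, -2.4]
grip_width: 0.691
grasp_force: 65.5
```

Request:
move_arm(plan=[0,0,0,0.0005,0,0.006,0.05,0,0,0,0.001,0,0.012,0.05,0,0,0,0.001,0,0.017,0.05,0,0,0,0.001,0,0.02,0.05,0,0,0,0.001,0,0.022,0.05,0,0,0,0.001,0,0.0225,0.05,0,0,0,0.001,0,0.0225,0.05])

```text
clock: 23.78
position: [0.5113, -0.1958, 0.2322]
ee_rot: [0.656, 0.754, 0.0, 0.0]
ft_force: [-0.4, -0.5, -1.8]
grip_width: 0.695
grasp_force: 65.8
```

```bash
cat > chk.py <<'E'
from gap import *
o=manip.get_obs();print(o['clock'],rk(o['position']),o['position'],o['ft_force'])
for n in ['scene','top','wrist']:
    o,s=snap(n)
    for l in ['file_a_center','file_b_center','file_b','card_box_center','card_box','follower_face','pointer','red_lever']:
        for d in manip.tip_of(s,l)[:3]:
            w=tw(s,d['position'],o);r=rk(w)[0]
            if abs(r[0])<40 and d['conf']>.4: print(n,l,round(d['conf'],2),r.round(1),round(w[2]*1e3,1))
E
python3 chk.py
```

```text
23.775 [[ -2.76515237 -94.08416781]] [ 0.5112907  -0.19584951  0.23220357] [-0.38758828 -0.52599283 -1.78225428]
scene file_a_center 0.97 [  -4.2 -128.5] 60.8
scene file_b_center 0.83 [ -3.8 -65. ] 64.4
scene file_b 0.87 [  -0.7 -124.7] 8.0
scene file_b 0.6 [ -2.1 -59.7] 5.8
scene card_box_center 0.62 [ -0.4 -97.5] 58.6
scene card_box 0.7 [ 39.3 365.5] 4.1
scene card_box 0.59 [ -4.4 -96. ] 6.9
scene follower_face 0.65 [ 3.4 82.2] 17.4
scene follower_face 0.56 [ -0.6 -38.2] 50.4
scene pointer 0.61 [ 4.9 83.3] 17.5
scene pointer 0.6 [ -3.7 -96.5] 9.3
scene red_lever 0.78 [ 1.8 58. ] 97.1
top file_b_center 0.68 [ -2.4 -67.5] 60.4
top file_b 0.67 [ 4.7 21.9] 98.1
top file_b 0.52 [ -2.  -66.4] 2.8
top follower_face 0.97 [  0.  -38.9] 45.2
top pointer 0.53 [ 3.9 89. ] 15.6
top red_lever 0.79 [ 3.4 57.3] 97.5
wrist file_b 0.77 [ -0.6 -68.1] 1.2
wrist follower_face 0.77 [ -0.  -43.4] 50.8
```

Request:
move_arm(plan=[0,0,0,0,0,0.001,0.05,0,0,0,0,0,0.002,0.05,0,0,0,0,0,0.002,0.05])

```text
clock: 25.5
position: [0.5114, -0.1961, 0.2314]
ee_rot: [0.656, 0.754, 0.0, -0.0]
ft_force: [-5.8, 1.2, 16.4]
grip_width: 0.698
grasp_force: 67.5
```

Floor contact felt (16 N up). I release and rise.

Request:
move_arm(plan=[0,0,0,0,0,0,0.065,0,0,0,0,0,0,0.075,0,0,0,0,0,0,0.08,0,0,0,0,0,0,0.08,0,0,0,0,0,-0.03,0.08,0,0,0,0,0,-0.08,0.08,0,0,0,0,0,-0.14,0.08,0,0,0,0,0,-0.18,0.08,0,0,0,0.06,0,-0.19,0.08,0,0,0,0.12,0,-0.19,0.08,0,0,0,0.15,0,-0.19,0.08,0,0,0,0.15,0,-0.19,0.08])

```text
clock: 27.0
position: [0.4903, -0.0448, 0.4202]
ee_rot: [0.655, 0.756, 0.0, -0.0]
ft_force: [0.1, 0.0, -0.8]
grip_width: 0.94
grasp_force: 0.0
```

```bash
cat >> chk.py <<'E'
for n,z in [('top',.110),('wrist',.106)]:
    for l in ['card_box','file_a']:
        for x in sil(n,l,z):
            if abs(x[2][0])<30: print(n,l,*x)
E
python3 chk.py
```

```text
27.0 [[-2.4239671  58.44168101]] [ 0.49034461 -0.04476836  0.42020387] [ 0.13679151  0.03567176 -0.77427008]
scene file_a_center 0.92 [  -4.2 -126.4] 64.2
scene file_b_center 0.66 [ -2.6 -65. ] 65.3
scene file_b 0.96 [  0.1 -64. ] 9.5
scene file_b 0.57 [   0.3 -128.9] 7.7
scene card_box_center 0.95 [ 38.1 360.7] 49.2
scene card_box_center 0.85 [ -0.3 -96.8] 54.5
scene card_box 0.91 [ -2.5 -95.9] 8.7
scene follower_face 0.75 [ -1.5 -40.2] 51.9
scene pointer 0.71 [ 4.2 84.3] 22.0
scene pointer 0.57 [ 3.9 54.5] 98.3
scene red_lever 0.5 [ 4.4 59.8] 99.3
scene red_lever 0.5 [ -3.1 -38.9] 51.1
top file_a_center 0.83 [  -1.5 -126.9] 62.5
top file_a_center 0.63 [ -1.2 -63.8] 1.9
top file_b_center 0.73 [ -2.5 -65.1] 60.0
top file_b_center 0.49 [ -4.  -91.3] 57.6
top file_b_center 0.43 [ -3.1 -96. ] 4.7
top file_b 0.92 [ -2.4 -66.4] 1.1
top file_b 0.62 [-1.000e-01 -1.214e+02] 5.3
top card_box_center 0.81 [ -4.1 -89.6] 57.9
top card_box_center 0.68 [ 37.9 366.1] 49.2
top card_box 0.72 [  1.4 -96.4] 6.3
wrist file_b_center 0.87 [ -2.3 -67.9] 61.6
wrist follower_face 0.9 [ -1.8 -39.2] 51.3
wrist 
[... 151 characters left out ...]
float64(-77.8)) x -33.8 28.8
top file_a 0.79 [ 95. 111. 141.] [  -3. -123.] ymin,max mid (np.float64(-138.5), np.float64(-107.0)) x -34.2 29.9
top file_a 0.74 [ 83. 121.  90.] [ -3. -58.] ymin,max mid (np.float64(-77.0), np.float64(-36.9)) x -34.7 30.2
wrist card_box 0.82 [192. 146. 110.] [ -3. -96.] ymin,max mid (np.float64(-107.8), np.float64(-83.8)) x -33.0 27.0
wrist card_box 0.18 [97. 88. 84.] [-2. 36.] ymin,max mid (np.float64(-34.0), np.float64(99.0)) x -32.0 30.6
wrist file_a 0.82 [49. 53. 79.] [  -1. -116.] ymin,max mid (np.float64(-125.8), np.float64(-109.0)) x -32.4 29.1
wrist file_a 0.81 [ 86. 113.  84.] [ -2. -59.] ymin,max mid (np.float64(-85.0), np.float64(-33.8)) x -33.3 29.5
```

The numbers fit a filed row: blue at -126, orange at -96 (centre 56 mm up), green at -65, and the pawl at the clip.

```bash
python3 -c "
from workcell import manip
print(manip.hand_in())"
```

```text
the job is handed in; nothing more can be done
None
```

The job is handed in, with no verdict shown: the follower is locked at the yellow clip and the large orange box is filed upright between the blue and green ones (checked from camera measurements at 27 s), with the mug, stapler and tape roll never approached, but I viewed 12 pictures against the limit of 10.

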